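Bed a white lens behind its extension ring in a V cradle

ROBOT

A 6-joint arm with a two-finger parallel gripper is mounted at the origin on the work surface. World frame = base frame: x ahead of the robot, y to its left, z up, the work surface at z = 0. Lengths are in m, angles in rad, forces in N, time in s.
With the tool pointing down it reaches from about 0.3 to 0.75 m from the base axis. Payload 8.5 kg.
Tool frame: the origin (TCP) lies on the centre line of the jaws, within the pads' length; the fingertips stand r.tcp_to_tips ahead of it and the grasp point (between the pads) lies 11 mm behind it (r.tcp_to_tips is the distance from the TCP to the fingertips, in m); z points along the fingers, y is the direction in which the jaws open and shut (so a half turn about z gives the same grasp; the last joint's range is limited). The gripper opens to 88 mm and grips with 3 to 60 N. Pads are 18 mm wide; open, the fingers measure 123 mm over their backs; the gripper's body (75 mm by 187 mm) begins 45 mm behind the grasp point.
Start: joints at [-1.428, 0.381, 1.297, -0, 1.464, -0.215], TCP at [0.193, -0.515, 0.224] pointing down, gripper open.
Joint ranges: [-3.11, 3.11], [-0.89, 2.33], [0.22, 2.48], [-1.42, 4.56], [0.17, 2.85], [-2.88, 2.88]. Speed limits (rad/s): [2.39, 2.39, 3.14, 3.14, 3.14, 3.14].

INTERFACE

Orientations are given as a 3x3 rotation matrix whose columns are the frame's x, y, z axes.
In Python, from workcell import r gives the robot as it stands. The module is installed in compiled form; this text tells all that it offers.
- The arm moves only by the shell command python3 -m handwheel 'ROWS'. ROWS is JSON, a list of rows, each a list of 5 numbers: the closure, from 0 (fully open) to 1 (shut), then the shift along the tool's x, y, z in mm, then the turn about the tool's z in degrees. A call has 1 to 5 rows; each row is the pose to reach, as a shift and turn from the pose commanded when the call began, along the tool's axes at that moment; what a row does not reach only later rows make up. A row lasts 1/12 s, in which the tool goes at most 41.7 mm and 7.16 degrees, less where a joint would pass 70% of its speed; a pose out of reach is approached as far as the arm can. A call with a gripper value outside its range is refused whole. The fingers move at their own pace and stop on an object; the grip force is fixed at half the most. Time passes only in rows, so rows that repeat a pose let the fingers close. It gives the time, the measured TCP pose, the force and the opening at its end, in the units of the state.
- r.read_state(): the state, without advancing time (a new reading comes with each control period).
- r.get_image(name): name is "side" or "top" or "wrist"; returns a dict with "frame" (420x560x3 uint8, blue, green, red), "depth" (420x560 float32, m along the optical axis (not along the pixel's ray), 0 where there is no reading), "fov_y" (degrees; the focal length in pixels is half the picture's height over the tangent of half this angle, whatever the lens; pixels are square), "cx", "cy" (the principal point, pixels), "R" (3x3) and "t" (3): a world point X has camera coordinates R X + t. Camera axes: x right, y down, z forward; pixel columns grow to the right and rows downward; lengths in m; the calibration is good to about 2 mm. The wrist camera is an equidistant fisheye: a pixel r from the principal point sees the ray r / f radians off the axis. A picture is of the moment at which its call begins.
- r.job_done(): hands the job in, once; it reports no verdict.
The state is a dict: "clock": time; "joint_pos": joint angles; "joint_vel": joint speeds; "tau": joint torques, N m; "ee_pos": TCP position; "eef_rot": TCP orientation; "contact_force": force on the tool from outside, world axes, zero at the start; "ft_torque": the same for the moment, N m; "opening": opening from 0.0 (shut) to 1.0 (fully open).
Only numpy, scipy, OpenCV 4.12 (cv2) and the standard library are available. Lean on these libraries where they do the work, as an engineer would, in place of code of your own. Each camera call takes 0.05 s, during which the arm holds its last target.

TASK

The chrome extension ring is blocking the black V-groove cradle: move it along the groove up to the orange end stop. Then take the white lens off the turntable and lay it wholly within the rest of the groove, its metal mount end towards the ring; bring it down gently and let it settle fully into the groove while you still hold it, and only then let go. Do not drop either part, and leave the mug, cleaner bottle, focus rail block and lens hood where they stand.

Things in the scene. Friction and masses are not known exactly. Their poses are not given: they have to be found in the camera images.
- cradle: Fixed V-groove cradle: aluminium foot 240 x 60 x 10 mm, black groove walls, orange end stop (8 mm thick, 50 mm wide, top 71 mm above the counter). Origin at the centre of the foot's underside, on the counter; x along the groove away from the stop, z up. The groove runs from x = -110 mm (face of the stop) to x = +110 mm (open end).
- groove_axis (a point): Point 64 mm above the counter over the cradle's middle, axes as the cradle's. The axis of a 60 mm part settled in the groove lies along x through this point. The walls slope 40 degrees, from a bottom line 25 mm above the counter to edges 45 mm above it and 23.5 mm either side of the middle (27.5 mm over the outsides).
- ring_center (a point): Centre of the loose chrome extension ring, a stout hollow-looking tube 64 mm long, about 250 g, lying in the groove; this point is half-way along its axis and x is the axis. Its two end flanges are 60 mm in diameter and 8 mm long; the 48 mm between them is 56 mm in diameter, which is the place to grip.
- lens_center (a point): Centre of the loose white lens, 130 mm long, about 270 to 530 g, lying on its side; this point is half-way along its axis, x is the axis and points from the metal mount to the glass front (the lens may be rolled about x). The middle 74 mm (37 mm either side of this point) is 56 mm in diameter, the place to grip; the bands on either side of it are 60 mm in diameter.
- lens_mount (a point): Centre of the end face of the steel lens mount (48 mm diameter, 8 mm long), on the lens axis 65 mm from its centre.
- lens_front (a point): Centre of the dark glass front with its black rim, on the lens axis 65 mm from its centre.
- turntable: Low aluminium turntable with knurled edge, locked (does not turn). 220 mm diameter, top 22 mm above the counter. Origin at the centre of its underside, z up. Two black rubber ribs 12 mm high run along its x, 17 and 53 mm to the -y side of its centre; the lens lies along x on them, its axis about 59 mm above the counter.
- hood: Bystander: loose black lens hood, a ring 64 mm in outer diameter and 40 mm high, standing on the turntable beside the lens (37 mm are free between the gripped part of the lens and the hood). Origin at the centre of its underside.
- mug: Bystander: loose black ceramic mug, 76 mm in diameter, 95 mm high, handle at its +y. Origin at the centre of its underside.
- cleaner: Bystander: loose blue bottle of lens cleaner, 44 mm in diameter, 120 mm high. Origin at the centre of its underside.
- rail_block: Bystander: loose slim steel focus rail block, 140 x 30 x 38 mm high, lying nearly parallel to the cradle on its -y side, its middle line 85 to 95 mm from the groove's. Origin at the centre of its underside, x along it.
Mind the look-alikes: they are no part of the job. Leave any green look-alike of the part that bears lens_center alone.

How it is judged:
By the outcome, as a careful person would: the job done as asked, in the order asked, and still so for the second after the job is handed in, with the robot touching nothing.
It also fails if it takes over 64 s, if anything falls off the work surface, if the arm or the gripper's body presses on something with over 40 N, if the wrist force passes 120 N, or if a joint passes its speed limit or range.

## Working session

There is one attempt and no reset: what is moved stays moved. The work goes in short steps, Python scripts to look and compute and a shell command to move; the robot and the scene stay as the last step left them, time stands still between calls to the robot, and variables do not carry over. Pictures are saved under pics/ and viewed, and the job is handed in when it is done.

```bash
mkdir -p pics; cat > h.py <<'E'
import numpy as np, cv2
from workcell import r
def grab(n):
    d=r.get_image(n); np.savez(f'{n}.npz',**{k:np.asarray(v) for k,v in d.items()}); return d
def load(n): return dict(np.load(f'{n}.npz'))
def P(d,u,v,z=None):
    u=float(u);v=float(v)
    f=210/np.tan(np.radians(float(d['fov_y']))/2)
    c=np.array([(u-d['cx'])/f,(v-d['cy'])/f,1.]); R=d['R'];t=d['t']
    if z is None:
        dep=d['depth'][int(round(v)),int(round(u))]; return R.T@(c*dep-t)
    o=-R.T@t; w=R.T@c; return o+w*(z-o[2])/w[2]
E
python3 - <<'E'
from h import *
for n in ['side','top','wrist']:
    d=grab(n); cv2.imwrite(f'pics/{n}0.png',d['frame']); print(n,d['fov_y'],d['R'].round(3).tolist(),d['t'])
print(r.read_state(), r.tcp_to_tips)
E
```

```text
side 47.60826157913354 [[-0.794, -0.607, 0.02], [-0.38, 0.47, -0.797], [0.475, -0.64, -0.604]] [0.56647915 0.22678008 1.07063965]
top 55.837851746387464 [[-0.004, -1.0, -0.013], [-0.995, 0.006, -0.098], [0.098, 0.012, -0.995]] [0.13111898 0.6223322  1.18142935]
wrist 65.70646984690485 [[0.35, -0.937, -0.001], [-0.887, -0.331, 0.322], [-0.301, -0.112, -0.947]] [-0.5491721  -0.04439284  0.39122628]
{'clock': 0.15, 'joint_pos': array([-1.42831549e+00,  3.81062691e-01,  1.29800521e+00, -6.34804032e-06,
        1.46357114e+00, -2.15284669e-01]), 'joint_vel': array([ 0.00027936, -0.00210418, -0.00059058, -0.00027746, -0.00118951,
       -0.00020099]), 'tau': array([ 3.51283117e-03, -4.38081443e+01, -2.24612492e+01,  7.14395964e-02,
        3.44230409e-02, -9.74327691e-05]), 'ee_pos': array([ 0.19257405, -0.51496278,  0.22359556]), 'eef_rot': array([[ 9.36681419e-01,  3.50182659e-01, -1.54833179e-04],
       [ 3.50182626e-01, -9.36680873e-01,  1.03488321e-03],
       [ 2.17368877e-04, -1.02357577e-03, -9.99999453e-01]]), 'contact_force': array([0.19867358, 0.35383893, 0.05433043]), 'ft_torque': array([ 0.02174787, -0.06970781, -0.08536389]), 'opening': 0.9974681010465999} 0.008
```

View pics/top0.png

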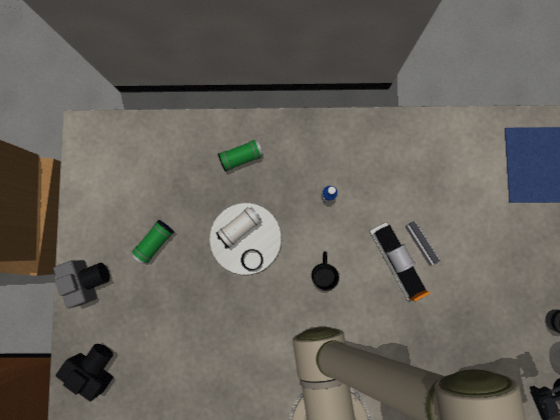

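View pics/side0.png

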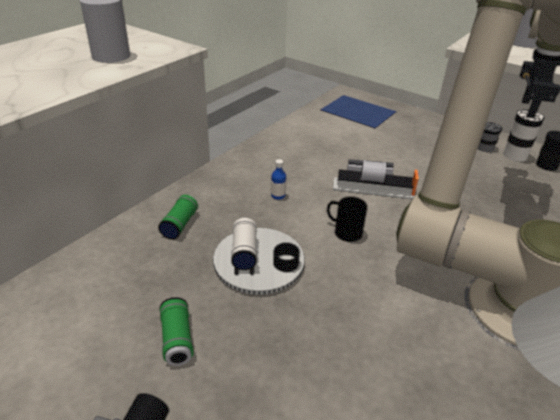

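View pics/wrist0.png

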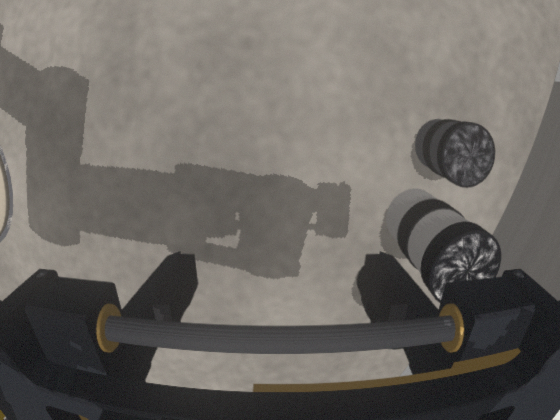

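The top view shows the cradle near (400,262) with its orange stop at (418,296) and the ring at (400,258). The turntable is at (245,239), with the lens at (240,228) and the hood at (252,260). I'll enlarge the crops.

```bash
python3 - <<'E'
from h import *
d=load('top')['frame']
cv2.imwrite('pics/cr.png',cv2.resize(d[210:310,355:455],None,fx=6,fy=6,interpolation=cv2.INTER_CUBIC))
cv2.imwrite('pics/tt.png',cv2.resize(d[190:290,195:295],None,fx=6,fy=6,interpolation=cv2.INTER_CUBIC))
E
```

```text
(no output)
```

View pics/cr.png

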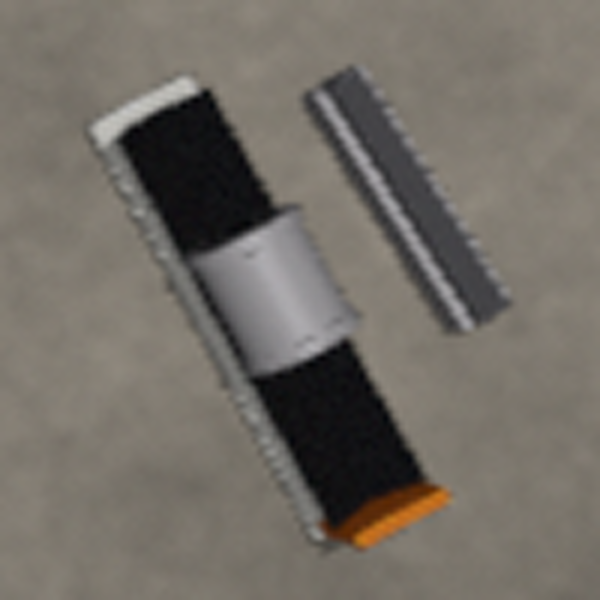

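View pics/tt.png

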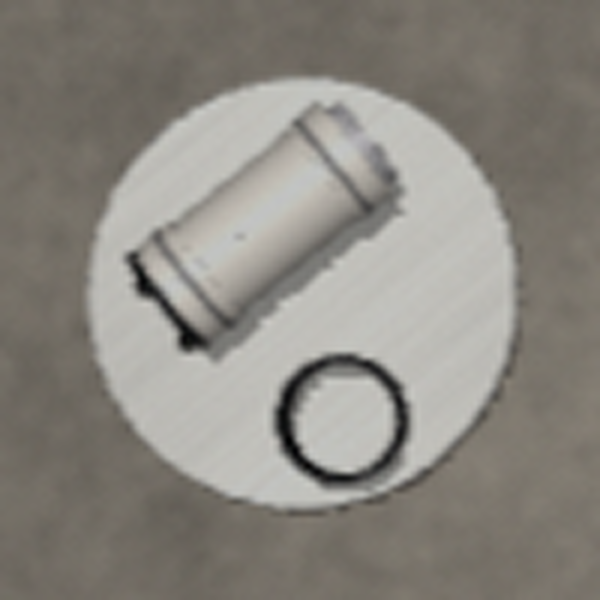

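```bash
python3 - <<'E'
from h import *
d=load('top')
def cloud(u0,u1,v0,v1):
    f=210/np.tan(np.radians(float(d['fov_y']))/2)
    v,u=np.mgrid[v0:v1,u0:u1]; z=d['depth'][v0:v1,u0:u1]
    c=np.stack([(u-d['cx'])/f*z,(v-d['cy'])/f*z,z],-1).reshape(-1,3)
    return (c-d['t'])@d['R']
def rep(n,X):
    c,(w,h),a=cv2.minAreaRect((X[:,:2]*1000).astype(np.float32))
    m=X[:,:2].mean(0); e,V=np.linalg.eigh(np.cov(X[:,:2].T)); ax=V[:,1]
    print(n,len(X),'rect',np.round(c,1),round(w,1),round(h,1),round(a,1),'pca yaw',np.degrees(np.arctan2(ax[1],ax[0])).round(1),'mean',m.round(4),'zmax',np.percentile(X[:,2],[1,50,99]).round(4))
X=cloud(205,285,195,280); rep('lens',X[(X[:,2]>.065)]); 
rep('tt',X[X[:,2]>.015]); 
X=cloud(360,432,215,306); rep('cradle>5mm',X[X[:,2]>.006]); rep('ring+stop',X[X[:,2]>.058])
rep('ring',X[X[:,2]>.074])
C=lambda u,v,z:P(d,355+(u+.5)/6-.5,210+(v+.5)/6-.5,z).round(4)
T=lambda u,v,z:P(d,195+(u+.5)/6-.5,190+(v+.5)/6-.5,z).round(4)
print('stop top',C(350,545,.071),C(452,495,.071))
print('foot far',C(92,137,.01),C(192,77,.03), 'foot near',C(318,545,.01))
print('wall far',C(123,147,.045),C(210,92,.045),'near',C(330,518,.045),C(425,485,.045))
print('ring',[C(*p,.066) for p in [(195,258),(298,207),(358,323),(262,375)]])
print('lens mount',T(335,105,.06),T(398,185,.06),'front',T(140,250,.06),T(205,345,.06))
print('tt',T(303,293,.022),'hood',T(342,418,.062))
E
```

```text
lens 857 rect [535.5 222.9] 187.3 130.2 39.4 pca yaw 106.4 mean [0.579  0.2586] zmax [0.0659 0.0835 1.2381]
tt 4063 rect [551.1 250.2] 219.5 220.9 26.1 pca yaw 96.8 mean [0.5492 0.2471] zmax [0.0167 0.0229 0.0911]
cradle>5mm 2332 rect [ 481.4 -108. ] 268.6 441.2 1.3 pca yaw -151.3 mean [ 0.4902 -0.2223] zmax [0.0064 0.038  0.098 ]
ring+stop 564 rect [ 496.  -108.2] 419.2 143.5 68.9 pca yaw 72.1 mean [ 0.476  -0.2005] zmax [0.0599 0.0873 1.2381]
ring 454 rect [ 498.2 -104.9] 414.5 136.3 70.1 pca yaw 85.1 mean [ 0.4879 -0.1926] zmax [0.0746 0.0892 1.2381]
stop top [ 0.3674 -0.2406  0.071 ] [ 0.3909 -0.2904  0.071 ]
foot far [ 0.5674 -0.134   0.01  ] [ 0.5966 -0.1814  0.03  ] foot near [ 0.3603 -0.2429  0.01  ]
wall far [ 0.5605 -0.1423  0.045 ] [ 0.5879 -0.1865  0.045 ] near [ 0.3774 -0.2391  0.045 ] [ 0.3933 -0.2863  0.045 ]
ring [array([ 0.5051, -0.1715,  0.066 ]), array([ 0.5298, -0.2225,  0.066 ]), array([ 0.4732, -0.2498,  0.066 ]), array([ 0.4483, -0.2023,  0.066 ])]
lens mount [0.6426 0.2312 0.06  ] [0.6023 0.1996 0.06  ] front [0.5706 0.3279 0.06  ] [0.5234 0.2951 0.06  ]
tt [0.5503 0.251  0.022 ] hood [0.4873 0.2269 0.062 ]
```

```bash
python3 - <<'E'
from h import *
d=load('top')
def cloud(u0,u1,v0,v1):
    f=210/np.tan(np.radians(float(d['fov_y']))/2)
    v,u=np.mgrid[v0:v1,u0:u1]; z=d['depth'][v0:v1,u0:u1]
    c=np.stack([(u-d['cx'])/f*z,(v-d['cy'])/f*z,z],-1).reshape(-1,3)[z.ravel()>.3]
    return (c-d['t'])@d['R']
def rep(n,X):
    c,(w,h),a=cv2.minAreaRect((X[:,:2]*1000).astype(np.float32))
    m=X[:,:2].mean(0); e,V=np.linalg.eigh(np.cov(X[:,:2].T)); ax=V[:,1]
    print(n,len(X),'rect',np.round(c,1),round(w,1),round(h,1),round(a,1),'pca yaw',np.degrees(np.arctan2(ax[1],ax[0])).round(1),'mean',m.round(4),'z',np.percentile(X[:,2],[1,50,99]).round(4))
X=cloud(205,285,195,280)
for z in (.066,.072,.08): rep('lens',X[(X[:,2]>z)]); 
Y=X[(X[:,2]>.045)&(X[:,2]<.065)]; Y=Y[np.hypot(Y[:,0]-.487,Y[:,1]-.227)<.045]; rep('hood',Y)
X=cloud(360,432,215,306); rep('cradle>30mm',X[X[:,2]>.03]); rep('cradle>6mm',X[(X[:,2]>.006)])
rep('ring',X[X[:,2]>.076]);rep('ring',X[X[:,2]>.084])
X=cloud(400,445,215,270); rep('rail',X[(X[:,2]>.032)&(X[:,2]<.042)])
X=cloud(308,345,245,295); rep('mug',X[(X[:,2]>.08)])
X=cloud(318,345,178,205); rep('cleaner',X[(X[:,2]>.08)])
E
```

```text
lens 823 rect [546.3 232.4] 157.6 130.3 38.9 pca yaw 131.0 mean [0.5819 0.2632] z [0.0665 0.0833 0.0918]
lens 742 rect [585.3 263.9] 55.9 130.3 38.1 pca yaw 129.2 mean [0.5831 0.2638] z [0.0729 0.0842 0.0919]
lens 563 rect [584.3 263.4] 46.1 129.8 38.1 pca yaw 128.8 mean [0.5825 0.2659] z [0.0801 0.0855 0.0921]
hood 100 rect [486.6 227.4] 62.5 61.8 89.9 pca yaw 92.0 mean [0.4866 0.2285] z [0.0453 0.0603 0.0644]
cradle>30mm 1610 rect [ 495.2 -251.4] 227.7 137.9 27.6 pca yaw -161.3 mean [ 0.4863 -0.2271] z [0.0303 0.0421 0.0957]
cradle>6mm 2310 rect [ 485.6 -210.3] 212.6 284.5 86.3 pca yaw -162.1 mean [ 0.4901 -0.2255] z [0.0064 0.0379 0.0951]
ring 415 rect [ 448.5 -230.5] 156.4 55.1 27.0 pca yaw -151.5 mean [ 0.4887 -0.2077] z [0.0764 0.0891 0.0971]
ring 323 rect [ 489.4 -209.4] 64.2 44.3 27.9 pca yaw -152.8 mean [ 0.4892 -0.209 ] z [0.0842 0.0904 0.0975]
rail 285 rect [ 529.1 -269.9] 135.0 99.9 14.3 pca yaw -152.7 mean [ 0.533  -0.2902] z [0.0323 0.0379 0.0419]
mug 158 rect [441.9  14.1] 87.5 73.6 33.8 pca yaw -168.7 mean [0.4415 0.0096] z [0.0804 0.0936 0.0995]
cleaner 110 rect [681.5  -5.4] 33.2 31.6 58.9 pca yaw 49.5 mean [ 0.6801 -0.0054] z [0.0801 0.0927 0.1239]
```

The lens is at about (0.585, 0.264) with yaw 128° from mount to front. The ring is at (0.489, -0.209), and the cradle is at (0.484, -0.211) with yaw 27.7°. Sizes and heights agree with the ones given. Now I'll move above the ring.

```bash
python3 -m handwheel '[[0.1,38,-18,0,-2],[0.1,75,-36,0,-4],[0.1,112,-53,0,-5.5],[0.1,149,-71,0,-7.2],[0.1,186,-88,0,-7.2]]'; cat >> h.py <<'E'
def go(x,y,z,head):
    s=r.read_state(); R=s['eef_rot']; D=np.array([x,y,z])-s['ee_pos']
    h=np.degrees(np.arctan2(R[1,0],R[0,0])); t=-((head-h+180)%360-180)
    print('clock',s['clock'].__round__(2),'pos',s['ee_pos'].round(4),'head',h.round(2),'-> tool mm',(R.T@D*1000).round(1),'turn',t.round(2),'F',s['contact_force'].round(2),'open',round(s['opening'],3),'j6',s['joint_pos'][5].round(2))
E
python3 -c "
from h import *
go(.4894,-.2094,.16,27.7)"
```

```text
clock: 0.57
ee_pos: [0.3369, -0.3658, 0.2239]
eef_rot: [[0.885, 0.466, -0.0], [0.466, -0.885, 0.0], [0.0, -0.0, -1.0]]
contact_force: [0.5, -0.6, 0.1]
opening: 0.902
clock 0.57 pos [ 0.3369 -0.3658  0.2239] head 27.76 -> tool mm [207.8 -67.4  64. ] turn 0.06 F [ 0.52 -0.57  0.11] open 0.902 j6 0.02
```

```bash
python3 -m handwheel '[[0.1,39,-13,0,0],[0.1,78,-25,0,0],[0.1,117,-38,0,0],[0.1,156,-51,0,0],[0.1,190,-62,0,0]]' >/dev/null;python3 -m handwheel '[[0.1,18,-5,20,0],[0.1,18,-5,20,0],[0.1,18,-5,20,0]]'; 
python3 -c "
from h import *
go(.4894,-.2094,.056,27.7)
d=grab('wrist');cv2.imwrite('pics/w1.png',d['frame'])"
```

```text
clock: 1.23
ee_pos: [0.4889, -0.2108, 0.2032]
eef_rot: [[0.885, 0.467, -0.002], [0.467, -0.885, 0.001], [-0.001, -0.002, -1.0]]
contact_force: [0.4, -0.1, -0.6]
opening: 0.897
clock 1.23 pos [ 0.4889 -0.2108  0.2032] head 27.81 -> tool mm [  1.3  -0.7 147.2] turn 0.11 F [ 0.41 -0.15 -0.64] open 0.897 j6 0.46
```

View pics/w1.png

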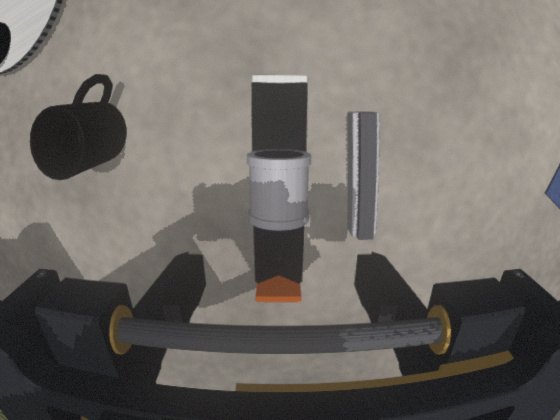

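The ring sits centrally between the fingers (columns 247–310, fingers at 195 and 368), and the groove runs vertically in the image. I'll fit the ring and stop from this closer depth image.

```bash
cat >> h.py <<'E'
def wcloud(d,u0,u1,v0,v1):
    f=210/np.tan(np.radians(float(d['fov_y']))/2)
    v,u=np.mgrid[v0:v1,u0:u1]; z=d['depth'][v0:v1,u0:u1]
    a=(u-d['cx'])/f; b=(v-d['cy'])/f; th=np.hypot(a,b)+1e-9; k=np.tan(th)/th
    c=np.stack([a*k*z,b*k*z,z],-1).reshape(-1,3)[z.ravel()>.05]
    return (c-d['t'])@d['R']
E
python3 - <<'E'
from h import *
d=load('wrist')
C=np.array([.4837,-.2107,0]); yaw=np.radians(27.7); A=np.array([[np.cos(yaw),np.sin(yaw),0],[-np.sin(yaw),np.cos(yaw),0],[0,0,1]])
X=(wcloud(d,235,325,60,305)-C)@A.T*1000   # cradle frame approx
q=lambda a:np.percentile(a,[0,2,50,98,100]).round(1)
R=X[(X[:,2]>76)&(X[:,2]<100)]; print('ring x',q(R[:,0]),'y',q(R[:,1]),'z',q(R[:,2]))
for lo,hi in((-25,-5),(-5,10),(10,30)):
    S=R[(R[:,0]>lo)&(R[:,0]<hi)]; print(lo,len(S),'ymid',S[:,1].mean().round(1),q(S[:,1]))
S=X[(X[:,0]<-95)&(X[:,2]>50)]; print('stop x',q(S[:,0]),'y',q(S[:,1]),'z',q(S[:,2]))
W=X[(X[:,2]>40)&(X[:,2]<50)]
for lo,hi in((-100,-50),(50,105)):
    S=W[(W[:,0]>lo)&(W[:,0]<hi)]; print('wall',lo,q(S[:,1]), 'mid',((S[:,1].max()+S[:,1].min())/2).round(1))
S=X[(X[:,2]>5)&(X[:,2]<14)]; print('foot',q(S[:,0]))
S=X[(X[:,2]>36)&(X[:,2]<50)]; print('walls x',q(S[:,0]))
E
```

```text
ring x [-26.  -24.2   9.   39.   39.5] y [-28.3 -25.3  -0.4  24.1  27.2] z [76.  77.1 89.7 94.5 95.8]
-25 1199 ymid -0.5 [-27.9 -25.6  -0.4  24.1  27.2]
-5 879 ymid -0.5 [-26.3 -24.6  -0.4  23.6  24.8]
10 1234 ymid -0.7 [-26.  -24.8  -0.4  23.2  25. ]
stop x [-120.6 -119.7 -113.5 -112.4 -111.6] y [-25.5 -24.2  -0.2  23.3  24.4] z [50.  50.7 65.7 72.1 73.3]
wall -100 [-27.8 -27.3 -17.2  26.9  27.2] mid -0.3
wall 50 [-28.4 -27.8 -17.6  25.7  26.5] mid -1.0
foot [-87.8 108.3 112.6 116.1 116.3]
walls x [-114.4 -113.2   43.5  103.7  106.7]
```

```bash
python3 -m handwheel '[[0.1,2,-2,35,0],[0.1,2,-2,70,0],[0.1,2,-2,100,0],[0.1,2,-2,120,0],[0.1,2,-2,120,0]]' >/dev/null
python3 -c "
from h import *
go(.4901,-.2078,.056,27.5)"
```

```text
clock 1.7 pos [ 0.4877 -0.2093  0.0813] head 27.58 -> tool mm [ 2.9 -0.1 25.3] turn 0.08 F [-0.6   0.7  -0.32] open 0.904 j6 0.46
```

```bash
python3 -m handwheel '[[0.1,2,0,10,0],[0.1,2,0,18,0],[0.1,2,0,24,0],[0.1,2,0,24,0],[0.1,2,0,24,0]]' >/dev/null
python3 -c "
from h import *
go(.4901,-.2078,.056,27.5)
d=grab('side');cv2.imwrite('pics/s1.png',cv2.resize(d['frame'][120:220,300:450],None,fx=5,fy=5))"
```

```text
clock 2.12 pos [ 0.4918 -0.2081  0.0604] head 27.7 -> tool mm [-1.3 -1.1  4.4] turn 0.2 F [ 0.6  -0.1  -0.12] open 0.902 j6 0.47
```

View pics/s1.png

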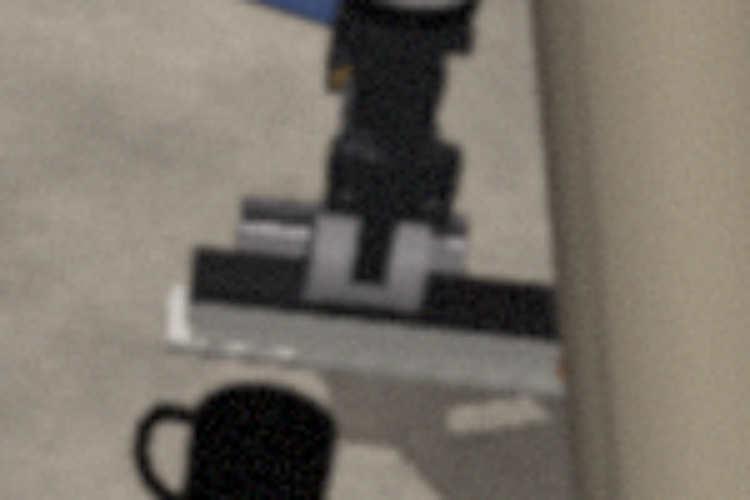

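The finger sits mid-ring with its tip just above the wall edge. I'll lower 3 mm and grip.

```bash
python3 -m handwheel '[[0.1,-1,-1,3,0],[0.3,-1,-1,3,0],[0.6,-1,-1,3,0],[0.6,-1,-1,3,0],[0.6,-1,-1,3,0]]' >/dev/null;python3 -m handwheel '[[0.6,0,0,0,0],[0.6,0,0,0,0],[0.6,0,0,0,0]]'
python3 -c "
from h import *
go(.4901,-.2078,.056,27.5)"
```

```text
clock: 2.83
ee_pos: [0.4907, -0.208, 0.0573]
eef_rot: [[0.885, 0.465, 0.001], [0.465, -0.885, -0.001], [0.0, 0.001, -1.0]]
contact_force: [1.8, -3.2, 0.1]
opening: 0.587
clock 2.83 pos [ 0.4907 -0.208   0.0573] head 27.69 -> tool mm [-0.4 -0.5  1.3] turn 0.19 F [ 1.85 -3.21  0.15] open 0.587 j6 0.46
```

```bash
python3 -m handwheel '[[0.6,-6,0,0,0],[0.6,-14,0,0,0],[0.6,-24,0,0,0],[0.6,-34,0,0,0],[0.6,-40,0,0,0]]'
python3 -c "
from h import *
go(.4901,-.2078,.056,27.5)
d=grab('side');cv2.imwrite('pics/s2.png',cv2.resize(d['frame'][120:220,300:450],None,fx=5,fy=5))
d=grab('wrist');cv2.imwrite('pics/w2.png',d['frame'])"
```

```text
clock: 3.25
ee_pos: [0.454, -0.227, 0.0574]
eef_rot: [[0.886, 0.464, 0.001], [0.464, -0.886, -0.001], [0.0, 0.001, -1.0]]
contact_force: [5.1, -2.1, 1.4]
opening: 0.591
clock 3.25 pos [ 0.454  -0.227   0.0574] head 27.66 -> tool mm [40.9 -0.2  1.4] turn 0.16 F [ 5.08 -2.06  1.41] open 0.591 j6 0.39
```

View pics/s2.png

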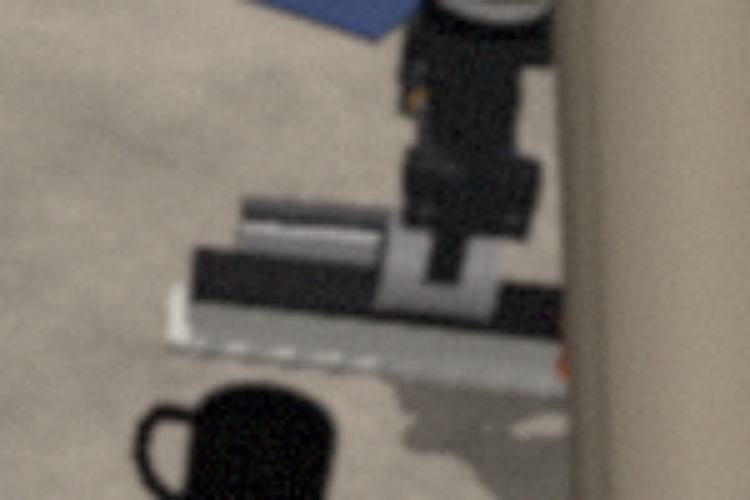

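View pics/w2.png

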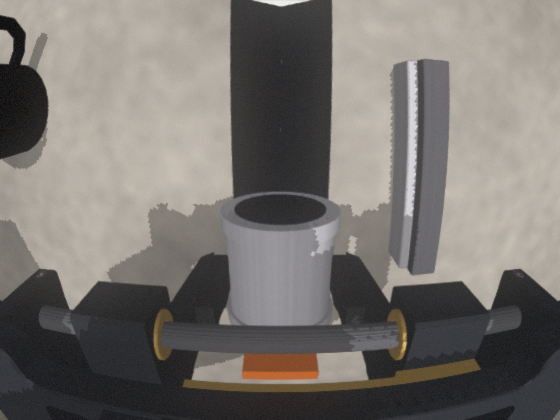

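The ring moves with the fingers (it spans columns 222–340 in the wrist view), with the stop ahead at (280,366). About 45 mm remain, so I'll approach and then creep.

```bash
python3 -m handwheel '[[0.6,-10,0,0,0],[0.6,-20,0,0,0],[0.6,-29,0,0,0],[0.6,-36,0,0,0],[0.6,-40,0,0,0]]'; python3 -m handwheel '[[0.6,-1,0,0,0],[0.6,-2,0,0,0],[0.6,-2,0,0,0]]'; python3 -m handwheel '[[0.6,-1,0,0,0],[0.6,-2,0,0,0],[0.6,-2,0,0,0]]'
python3 -c "
from h import *
go(.4901,-.2078,.056,27.5)
d=grab('wrist');cv2.imwrite('pics/w3.png',d['frame'])"
```

```text
clock: 3.77
ee_pos: [0.4192, -0.2452, 0.0573]
eef_rot: [[0.886, 0.464, 0.001], [0.464, -0.886, -0.0], [0.001, 0.001, -1.0]]
contact_force: [5.6, -1.8, 3.1]
opening: 0.59
clock: 4.02
ee_pos: [0.4177, -0.246, 0.0572]
eef_rot: [[0.886, 0.465, 0.001], [0.465, -0.886, -0.0], [0.001, 0.001, -1.0]]
contact_force: [3.2, -2.6, 2.1]
opening: 0.588
clock: 4.27
ee_pos: [0.4162, -0.2468, 0.0572]
eef_rot: [[0.885, 0.465, 0.001], [0.465, -0.885, -0.001], [0.001, 0.001, -1.0]]
contact_force: [4.8, -2.7, 2.2]
opening: 0.59
clock 4.27 pos [ 0.4162 -0.2468  0.0572] head 27.7 -> tool mm [83.6 -0.2  1.3] turn 0.2 F [ 4.76 -2.68  2.17] open 0.59 j6 0.31
```

View pics/w3.png

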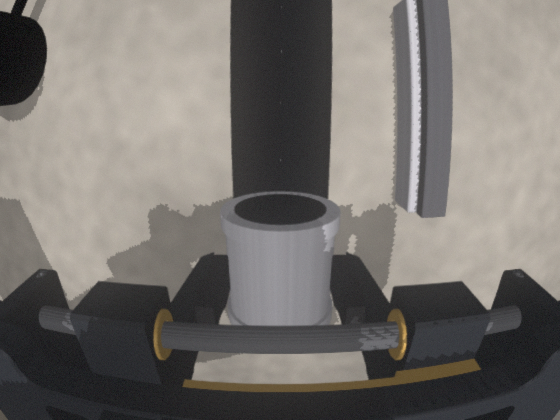

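Not in contact yet: the axial force is only friction, about 3 N. I'll keep creeping.

```bash
for i in 1; do python3 -m handwheel '[[0.6,-1,0,0,0],[0.6,-2,0,0,0],[0.6,-2,0,0,0]]';python3 -m handwheel '[[0.6,-1,0,0,0],[0.6,-1,0,0,0]]'; python3 -m handwheel '[[0.6,-1,0,0,0],[0.6,-1,0,0,0]]'; done | grep -E "pos|force"
```

```text
ee_pos: [0.4144, -0.2477, 0.0572]
contact_force: [4.3, -2.7, 2.2]
ee_pos: [0.4135, -0.2482, 0.0572]
contact_force: [4.8, -2.5, 2.1]
ee_pos: [0.4127, -0.2486, 0.0572]
contact_force: [5.6, -2.2, 2.7]
```

```bash
python3 -m handwheel '[[0.6,-1,0,0,0],[0.6,-1,0,0,0]]'|grep -E "pos|force";python3 -m handwheel '[[0.6,-1,0,0,0],[0.6,-1,0,0,0]]'|grep -E "pos|force"; python3 - <<'E'
from h import *
d=grab('side');cv2.imwrite('pics/s3.png',cv2.resize(d['frame'][120:220,300:450],None,fx=5,fy=5))
d=grab('top');cv2.imwrite('pics/t3.png',cv2.resize(d['frame'][210:310,355:455],None,fx=6,fy=6))
E
```

```text
ee_pos: [0.4127, -0.2486, 0.0572]
contact_force: [11.3, 1.3, 1.1]
ee_pos: [0.4126, -0.2487, 0.0573]
contact_force: [17.2, 4.9, 0.2]
```

View pics/s3.png

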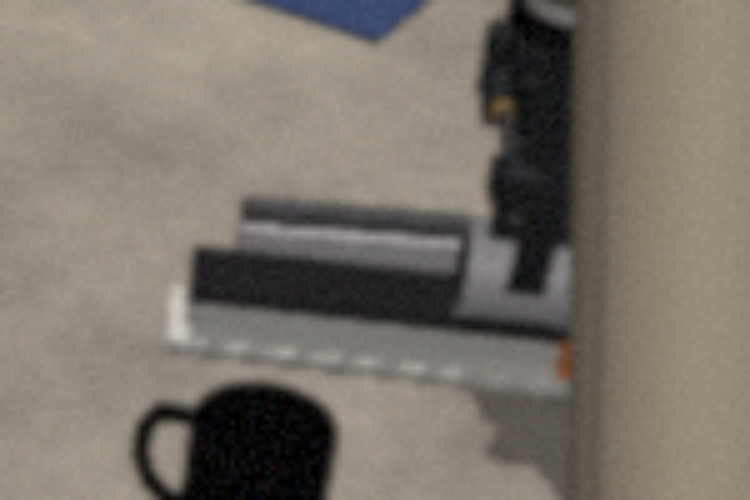

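View pics/t3.png

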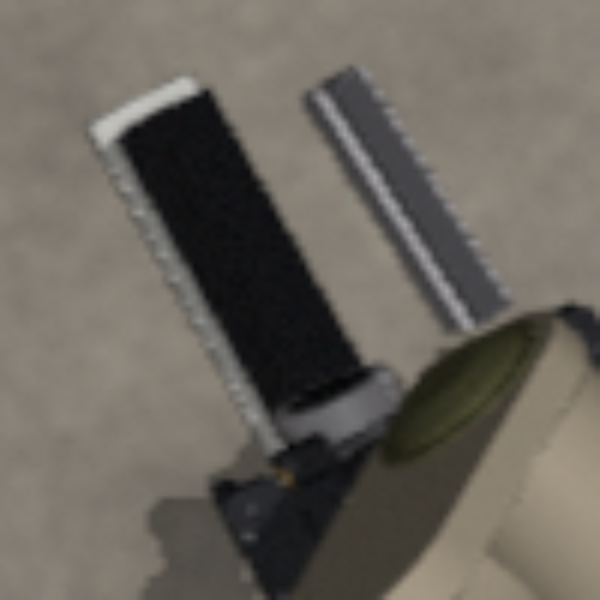

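The ring is against the stop: axial force rises to 17 N with no more motion. I'll ease the push, then open and lift.

```bash
python3 -m handwheel '[[0.6,1,0,0,0],[0.6,1.5,0,0,0],[0.6,1.5,0,0,0]]'|grep -E "pos|force";python3 -m handwheel '[[0.4,0,0,0,0],[0.3,0,0,0,0],[0.2,0,0,0,0],[0.1,0,0,0,0],[0.1,0,0,0,0]]'|grep -E "pos|force|open"; python3 -m handwheel '[[0.1,0,0,-8,0],[0.1,0,0,-25,0],[0.1,0,0,-60,0],[0.1,0,0,-95,0],[0.1,0,0,-130,0]]'; python3 - <<'E'
from h import *
d=grab('wrist');cv2.imwrite('pics/w4.png',d['frame'])
C=np.array([.4817,-.2123,0]); yaw=np.radians(27.6); A=np.array([[np.cos(yaw),np.sin(yaw),0],[-np.sin(yaw),np.cos(yaw),0],[0,0,1]])
q=lambda a:np.percentile(a,[0,2,50,98,100]).round(1)
X=(wcloud(d,200,360,0,340)-C)@A.T*1000
R=X[(X[:,2]>80)&(X[:,2]<100)&(X[:,0]>-112)&(X[:,0]<0)&(abs(X[:,1])<35)]; print('ring x',q(R[:,0]),'y',q(R[:,1]),'z',q(R[:,2]))
W=X[(X[:,2]>40)&(X[:,2]<50)&(abs(X[:,1])<35)]
for lo,hi in((-40,0),(50,105)):
    S=W[(W[:,0]>lo)&(W[:,0]<hi)]; print('wall',lo,q(S[:,1]), 'mid',((S[:,1].max()+S[:,1].min())/2).round(1))
E
```

```text
ee_pos: [0.4127, -0.2486, 0.0572]
contact_force: [8.2, -0.2, 2.2]
ee_pos: [0.4112, -0.2481, 0.0567]
contact_force: [0.2, -0.2, -0.0]
opening: 0.879
clock: 6.42
ee_pos: [0.4114, -0.2482, 0.1891]
eef_rot: [[0.885, 0.465, -0.001], [0.465, -0.885, 0.001], [-0.0, -0.001, -1.0]]
contact_force: [0.7, -0.7, 0.1]
opening: 0.9
ring x [-111.  -109.4  -76.2  -46.4  -45.7] y [-25.3 -22.7   0.2  22.8  25.6] z [80.  80.6 90.2 94.4 95.8]
wall -40 [-27.7 -27.1 -16.9  26.5  26.9] mid -0.4
wall 50 [-27.8 -26.8  16.1  26.3  27.2] mid -0.3
```

View pics/w4.png

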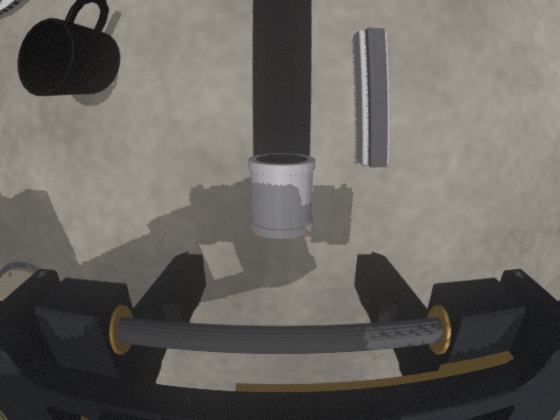

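The ring stays seated, its free face at cradle x = -46 mm. Gripped, the TCP was at cradle (-78, 0), so the robot and camera frames agree. Now I'll go to the lens.

```bash
python3 -m handwheel '[[0.1,25,-24,-10,-7],[0.1,51,-48,-15,-14],[0.1,76,-72,-15,-21],[0.1,102,-96,-15,-28],[0.1,127,-120,-15,-35]]'|grep -E "pos"
python3 -c "
from h import *
go(.5848,.2636,.2,128.1)"
```

```text
ee_pos: [0.4686, -0.0817, 0.2025]
clock 6.88 pos [ 0.4686 -0.0817  0.2025] head 63.03 -> tool mm [360.4 -53.    2.5] turn -65.07 F [ 0.3  -0.51  0.81] open 0.9 j6 0.05
```

```bash
python3 -m handwheel '[[0.1,36,-5,0,-7],[0.1,72,-10,0,-14],[0.1,108,-16,0,-21],[0.1,144,-21,0,-28],[0.1,180,-26,0,-35]]'|grep -E "pos"
python3 -c "
from h import *
go(.5848,.2636,.2,128.1)"
```

```text
ee_pos: [0.528, 0.0904, 0.2024]
clock 7.3 pos [0.528  0.0904 0.2024] head 98.05 -> tool mm [163.6  80.6   2.3] turn -30.05 F [-0.2  0.4  0.7] open 0.904 j6 -0.19
```

```bash
python3 -m handwheel '[[0.15,36,18,0,-7],[0.2,72,36,0,-14],[0.2,106,53,0,-21],[0.2,138,69,0,-28],[0.2,163,80,0,-30]]' >/dev/null;  python3 -m handwheel '[[0.2,0,0,0,0],[0.2,0,0,0,0]]' >/dev/null; python3 - <<'E'
from h import *
go(.5848,.2636,.051,128.1)
d=grab('wrist');cv2.imwrite('pics/w5.png',d['frame'])
E
```

```text
clock 7.88 pos [0.5851 0.2617 0.2016] head 127.79 -> tool mm [  1.7   1.1 150.6] turn -0.31 F [0.9  0.06 0.19] open 0.803 j6 -0.42
```

View pics/w5.png

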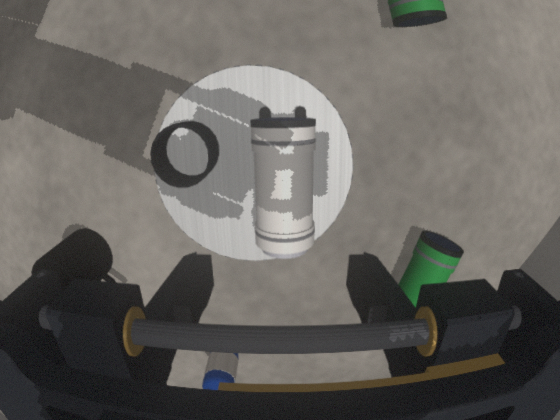

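Lens with the black glass front at (283,122) and the steel mount at (283,252). The hood is to its left and the fingers straddle it.

```bash
python3 - <<'E'
from h import *
d=load('wrist')
X=wcloud(d,240,325,95,265); L=X[(X[:,2]>.070)&(X[:,2]<.1)]
c,(w,h),a=cv2.minAreaRect((L[:,:2]*1000).astype(np.float32)); print(np.round(c,1),w,h,a)
yaw=np.radians(128.1); A=np.array([[np.cos(yaw),np.sin(yaw),0],[-np.sin(yaw),np.cos(yaw),0],[0,0,1]])
Y=(L-[.5848,.2636,0])@A.T*1000
q=lambda a:np.percentile(a,[0,1,50,99,100]).round(1)
print(q(Y[:,0]),q(Y[:,1]),q(Y[:,2]))
for lo in range(-65,65,20):
    S=Y[(Y[:,0]>lo)&(Y[:,0]<lo+20)]; print(lo,len(S),((S[:,1].min()+S[:,1].max())/2).round(1),np.ptp(S[:,1]).round(1),S[:,2].max().round(1))
X=wcloud(d,145,225,115,195); H=X[(X[:,2]>.055)&(X[:,2]<.068)]; Y=(H-[.5848,.2636,0])@A.T*1000; print('hood',q(Y[:,0]),q(Y[:,1]))
E
```

```text
[585.8 265.8] 56.43259811401367 130.84495544433594 38.92180633544922
[-64.4 -61.6   9.2  66.1  66.9] [-31.1 -28.5  -2.2  24.2  26.4] [70.  70.8 85.  90.2 91.4]
-65 741 -2.9 56.4 91.4
-45 1156 -2.9 55.8 90.9
-25 1126 -2.5 51.8 88.9
-5 1190 -2.0 51.6 89.1
15 1258 -1.6 51.6 89.2
35 1365 -1.7 56.1 91.4
55 886 -1.7 55.4 91.4
hood [ 2.3  3.4 34.1 64.5 65. ] [ 65.4  65.9  99.4 128.  128.9]
```

```bash
python3 -m handwheel '[[0.2,2.5,2.5,30,-0.9],[0.2,2.5,2.5,65,-0.9],[0.2,2.5,2.5,95,-0.9],[0.2,2.5,2.5,110,-0.9],[0.2,2.5,2.5,110,-0.9]]' >/dev/null
python3 - <<'E'
from h import *
go(.5857,.2656,.051,128.8)
d=grab('wrist');cv2.imwrite('pics/w6.png',d['frame'])
E
```

```text
clock 8.35 pos [0.5841 0.2622 0.0888] head 128.47 -> tool mm [ 1.6  3.6 37.8] turn -0.33 F [ 0.49 -0.38  0.66] open 0.801 j6 -0.43
```

View pics/w6.png

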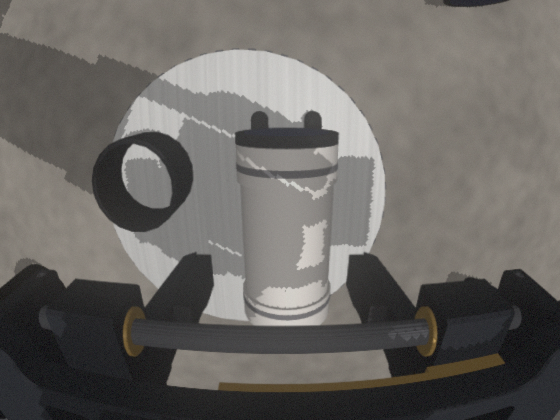

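The lens sits a little right of the finger midpoint (287 against 281), which agrees with the +3.5 mm correction in tool y.

```bash
python3 -m handwheel '[[0.2,1.5,3.5,4,-0.3],[0.2,1.5,3.5,16,-0.3],[0.2,1.5,3.5,27,-0.3],[0.2,1.5,3.5,35,-0.3],[0.2,1.5,3.5,37,-0.3]]' >/dev/null
python3 -m handwheel '[[0.2,0,0,0,0],[0.2,0,0,0,0]]' >/dev/null
python3 - <<'E'
from h import *
go(.5857,.2656,.051,128.8)
E
```

```text
clock 8.98 pos [0.588  0.2676 0.0555] head 128.9 -> tool mm [-0.1 -3.1  4.5] turn 0.1 F [-0.23  0.46  0.22] open 0.802 j6 -0.43
```

```bash
python3 -m handwheel '[[0.2,0,-2,2,0],[0.2,0,-3,4,0],[0.2,0,-3,4,0],[0.2,0,-3,4,0]]' >/dev/null
python3 - <<'E'
from h import *
go(.5857,.2656,.051,128.8)
d=grab('wrist');cv2.imwrite('pics/w7.png',d['frame'])
E
```

```text
clock 9.32 pos [0.5854 0.2657 0.0511] head 128.9 -> tool mm [-0.3  0.2  0.1] turn 0.1 F [-0.66 -0.22 -0.35] open 0.803 j6 -0.44
```

View pics/w7.png

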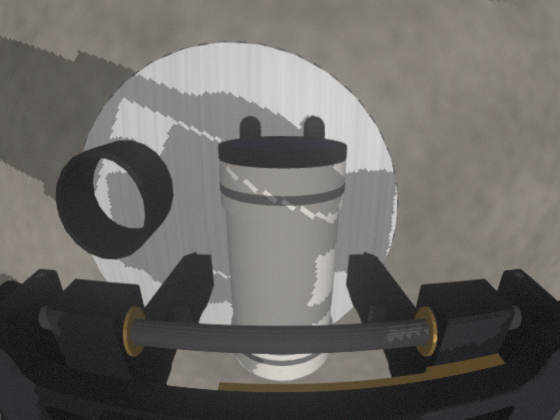

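The lens is centred between the fingers (middle near column 282) and nothing is touched. I'll grip it and lift gently.

```bash
python3 -m handwheel '[[0.3,0,0,0,0],[0.4,0,0,0,0],[0.6,0,0,0,0],[0.6,0,0,0,0],[0.6,0,0,0,0]]' >/dev/null; python3 -m handwheel '[[0.6,0,0,0,0],[0.6,0,0,0,0],[0.6,0,0,0,0]]'; python3 -m handwheel '[[0.6,0,0,-2,0],[0.6,0,0,-6,0],[0.6,0,0,-12,0],[0.6,0,0,-20,0],[0.6,0,0,-30,0]]';python3 - <<'E'
from h import *
d=grab('side');cv2.imwrite('pics/s8.png',cv2.resize(d['frame'][190:310,180:330],None,fx=5,fy=5))
E
```

```text
clock: 10.03
ee_pos: [0.586, 0.266, 0.0513]
eef_rot: [[-0.628, 0.778, 0.002], [0.778, 0.628, 0.001], [-0.0, 0.002, -1.0]]
contact_force: [4.7, 3.2, 0.0]
opening: 0.594
clock: 10.45
ee_pos: [0.5849, 0.2655, 0.0814]
eef_rot: [[-0.628, 0.778, -0.001], [0.778, 0.628, -0.001], [0.001, -0.001, -1.0]]
contact_force: [0.1, -0.3, -3.5]
opening: 0.593
```

View pics/s8.png

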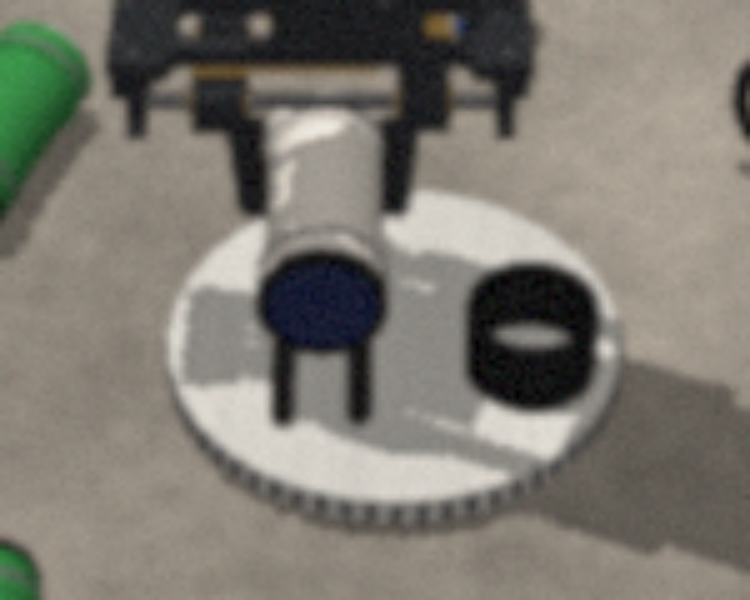

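The lens is lifted clear of the ribs with a load of about 3.5 N, and the hood is undisturbed. I'll raise it and check whether it is level.

```bash
python3 -m handwheel '[[0.6,0,0,-20,0],[0.6,0,0,-50,0],[0.6,0,0,-85,0],[0.6,0,0,-115,0],[0.6,0,0,-130,0]]' >/dev/null;python3 -m handwheel '[[0.6,0,0,0,0],[0.6,0,0,0,0]]' >/dev/null; python3 - <<'E'
from h import *
go(.5101,-.1975,.2,27.6); print(r.read_state()['ft_torque'])
d=grab('wrist');cv2.imwrite('pics/w9.png',d['frame'])
s=r.read_state(); X=(wcloud(d,200,360,100,330)-s['ee_pos'])@s['eef_rot']*1000
L=X[(X[:,2]<-12)&(X[:,2]>-42)&(abs(X[:,1])<32)&(X[:,0]>-70)&(X[:,0]<75)]
for lo in range(-70,75,10):
    S=L[(L[:,0]>lo)&(L[:,0]<lo+10)]
    if len(S)>20: print(lo,len(S),'top z',np.percentile(S[:,2],2).round(1),'ymid',((S[:,1].min()+S[:,1].max())/2).round(1))
print(L[:,0].min(),L[:,0].max())
E
```

```text
clock 11.08 pos [0.5853 0.2657 0.2113] head 128.9 -> tool mm [-313.3 -349.4   11.2] turn 101.3 F [ 0.77  0.21 -4.15] open 0.594 j6 -0.44
[-0.00613956 -0.20228983 -0.01429068]
-40 34 top z -21.9 ymid -0.2
-30 347 top z -34.3 ymid -0.3
-20 1416 top z -38.1 ymid -0.4
-10 2008 top z -39.8 ymid -0.1
0 2804 top z -40.8 ymid -0.0
10 2105 top z -38.1 ymid -0.0
20 2235 top z -38.1 ymid 0.0
30 2260 top z -39.7 ymid -0.3
40 2834 top z -40.2 ymid -0.1
50 3011 top z -40.1 ymid -0.2
60 2575 top z -40.1 ymid -0.1
-38.18199545963178 65.62207900457625
```

View pics/w9.png

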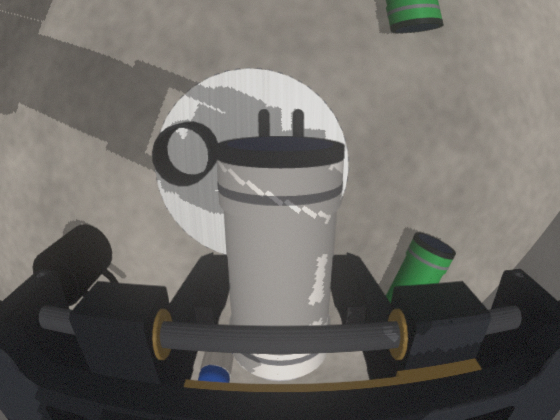

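The lens is level and centred in the grip. Now I'll carry it to the cradle.

```bash
python3 -m handwheel '[[0.6,-15,-17,0,5],[0.6,-37,-41,0,12],[0.6,-60,-67,0,19],[0.6,-82,-92,0,26],[0.6,-105,-117,0,33]]' | grep pos
python3 -c "
from h import *
go(.5101,-.1975,.2,27.6)"
```

```text
ee_pos: [0.5589, 0.1093, 0.209]
clock 11.55 pos [0.5589 0.1093 0.209 ] head 95.58 -> tool mm [-300.6  -78.4    9.2] turn 67.98 F [ 0.47  0.03 -2.45] open 0.597 j6 -0.11
```

```bash
python3 -m handwheel '[[0.6,-32,-8,0,7],[0.6,-64,-17,0,14],[0.6,-96,-25,0,21],[0.6,-128,-33,0,28],[0.6,-155,-40,0,34]]' | grep pos
python3 -c "
from h import *
go(.5101,-.1975,.2,27.6)"
```

```text
ee_pos: [0.5352, -0.0496, 0.2092]
clock 11.97 pos [ 0.5352 -0.0496  0.2092] head 61.51 -> tool mm [-142.    48.6    9.2] turn 33.91 F [ 0.31 -0.32 -3.39] open 0.596 j6 0.18
```

```bash
python3 -m handwheel '[[0.6,-32,11,0,7],[0.6,-64,22,0,14],[0.6,-96,33,0,21],[0.6,-125,43,0,28],[0.6,-142,48,0,34]]' | grep pos
python3 -m handwheel '[[0.6,0,0,10,0],[0.6,0,0,20,0],[0.6,0,0,30,0],[0.6,0,0,30,0],[0.6,0,0,30,0]]' | grep pos
python3 -c "
from h import *
go(.5101,-.1975,.10,27.6)
d=grab('wrist');cv2.imwrite('pics/w10.png',d['frame'])"
```

```text
ee_pos: [0.5106, -0.1983, 0.209]
ee_pos: [0.5113, -0.1953, 0.1797]
clock 12.8 pos [ 0.5113 -0.1953  0.1797] head 27.9 -> tool mm [-1.9  1.6 79.7] turn 0.3 F [ 0.64  0.35 -2.24] open 0.6 j6 0.5
```

View pics/w10.png

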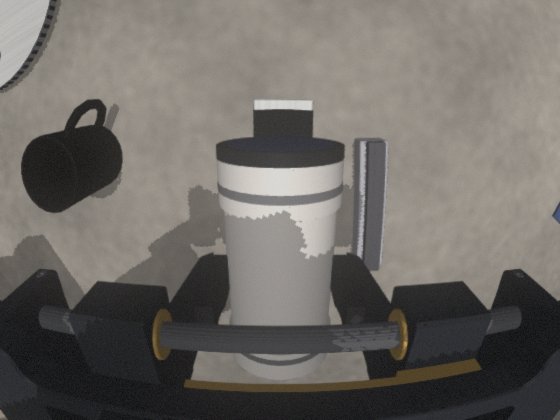

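The glass front faces the open end (top of the picture) and the lens is in line with the groove. I'll lower it in stages.

```bash
python3 -m handwheel '[[0.6,-1,1,15,0.2],[0.6,-2,1.5,40,0.2],[0.6,-2,1.5,60,0.2],[0.6,-2,1.5,74,0.2],[0.6,-2,1.5,80,0.2]]' >/dev/null
python3 -m handwheel '[[0.6,0,0,0,0],[0.6,0,0,0,0],[0.6,0,0,0,0]]' | grep pos
python3 -c "
from h import *
go(.5101,-.1975,.056,27.6)
d=grab('side');cv2.imwrite('pics/s11.png',cv2.resize(d['frame'][120:220,300:450],None,fx=5,fy=5))"
```

```text
ee_pos: [0.5114, -0.1982, 0.1023]
clock 13.52 pos [ 0.5114 -0.1982  0.1023] head 27.71 -> tool mm [-0.9 -1.3 46.3] turn 0.11 F [-0.28  0.84 -3.01] open 0.595 j6 0.5
```

View pics/s11.png

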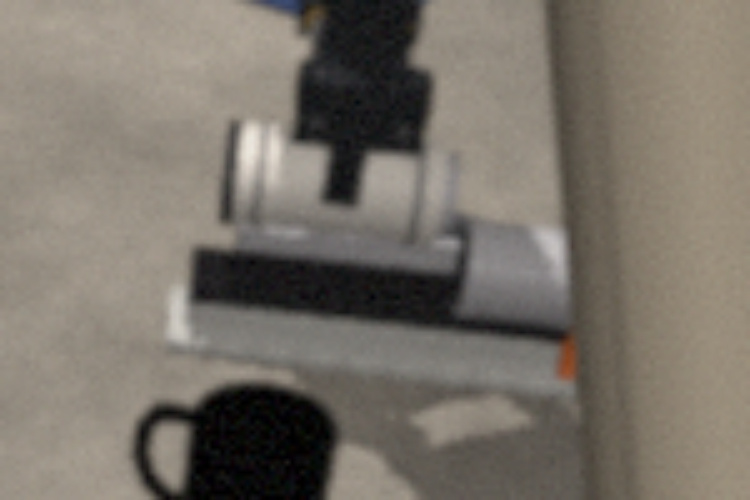

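```bash
python3 -m handwheel '[[0.6,-0.5,-0.5,8,0],[0.6,-1,-1,18,0],[0.6,-1,-1,26,0],[0.6,-1,-1,32,0],[0.6,-1,-1,35,0]]' >/dev/null
python3 -m handwheel '[[0.6,0,0,0,0],[0.6,0,0,0,0],[0.6,0,0,0,0]]' | grep pos
python3 - <<'E'
from h import *
go(.5101,-.1975,.056,27.6)
d=grab('side');cv2.imwrite('pics/s12.png',cv2.resize(d['frame'][120:220,300:450],None,fx=5,fy=5))
C=np.array([.4817,-.2123,0]); yaw=np.radians(27.6); A=np.array([[np.cos(yaw),np.sin(yaw),0],[-np.sin(yaw),np.cos(yaw),0],[0,0,1]])
f=210/np.tan(np.radians(float(d['fov_y']))/2)
for v in (158,162,166):
  o=[]
  for u in range(338,416,2):
    p=A@(P(d,u,v)-C)*1000; o.append((u,)+tuple(p.round().astype(int)))
  print(v,o)
d=grab('wrist')
X=(wcloud(d,200,360,0,200)-C)@A.T*1000
S=X[(X[:,2]>60)&(X[:,2]<110)&(abs(X[:,1])<32)]; print('front x',np.percentile(S[:,0],[98,99.5,100]).round(1),'z',S[:,2].max())
S=X[(X[:,2]>36)&(X[:,2]<50)&(abs(X[:,1])<32)&(X[:,0]<130)]; print('walls end',np.percentile(S[:,0],[98,99.5,100]).round(1))
E
```

```text
ee_pos: [0.5097, -0.1976, 0.0664]
clock 14.23 pos [ 0.5097 -0.1976  0.0664] head 27.7 -> tool mm [ 0.4  0.  10.4] turn 0.1 F [-0.3   0.44 -3.12] open 0.597 j6 0.5
158 [(338, np.int64(115), np.int64(-158), np.int64(1)), (340, np.int64(108), np.int64(-162), np.int64(-1)), (342, np.int64(101), np.int64(-162), np.int64(0)), (344, np.int64(95), np.int64(-164), np.int64(-1)), (346, np.int64(93), np.int64(6), np.int64(101)), (348, np.int64(87), np.int64(12), np.int64(105)), (350, np.int64(81), np.int64(5), np.int64(102)), (352, np.int64(76), np.int64(8), np.int64(104)), (354, np.int64(70), np.int64(5), np.int64(103)), (356, np.int64(64), np.int64(5), np.int64(104)), (358, np.int64(63), np.int64(87), np.int64(153)), (360, np.int64(58), np.int64(84), np.int64(152)), (362, np.int64(53), np.int64(87), np.int64(154)), (364, np.int64(47), np.int64(85), np.int64(153)), (366, np.int64(42), np.int64(86), np.int64(154)), (368, np.int64(37), np.int64(88), np.int64(157)), (370, np.int64(32), np.int64(87), np.int64(156)), (372, np.int64(26), np.int64(85), np.int64(156)), (374, np.int64(21), np.int64(88)
[... 4334 characters left out ...]
(-88), np.int64(33)), (392, np.int64(-53), np.int64(-86), np.int64(35)), (394, np.int64(-45), np.int64(13), np.int64(95)), (396, np.int64(-51), np.int64(5), np.int64(91)), (398, np.int64(-57), np.int64(3), np.int64(91)), (400, np.int64(-62), np.int64(10), np.int64(95)), (402, np.int64(-69), np.int64(-2), np.int64(89)), (404, np.int64(-74), np.int64(1), np.int64(92)), (406, np.int64(-79), np.int64(4), np.int64(94)), (408, np.int64(-85), np.int64(-1), np.int64(92)), (410, np.int64(-16), np.int64(425), np.int64(345)), (412, np.int64(-19), np.int64(428), np.int64(348)), (414, np.int64(-21), np.int64(435), np.int64(353))]
front x [95.8 95.8 96. ] z 106.22583663807828
walls end [109.3 109.5 109.6]
```

View pics/s12.png

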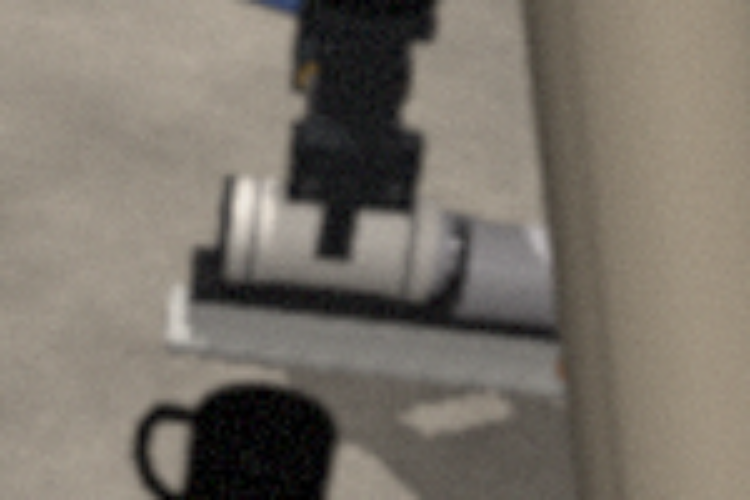

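The lens front is at x = 96 mm (groove ends at about 110) and its mount is about 13 mm short of the ring. I'll lower it slowly and watch the force.

```bash
python3 -m handwheel '[[0.6,0,0,1.5,0],[0.6,0,0,3,0],[0.6,0,0,4.5,0],[0.6,0,0,6,0],[0.6,0,0,6,0]]' |grep -E "pos|force"
python3 -m handwheel '[[0.6,0,0,0.5,0],[0.6,0,0,1,0],[0.6,0,0,1.5,0],[0.6,0,0,1.5,0]]' |grep -E "pos|force"
python3 -m handwheel '[[0.6,0,0,0.5,0],[0.6,0,0,1,0],[0.6,0,0,1,0]]' |grep -E "pos|force"
```

```text
ee_pos: [0.5093, -0.1974, 0.0597]
contact_force: [-0.4, -0.4, -2.5]
ee_pos: [0.5095, -0.1975, 0.0585]
contact_force: [0.4, -0.3, -2.5]
ee_pos: [0.5095, -0.1975, 0.0575]
contact_force: [0.1, 0.6, -2.9]
```

```bash

python3 -m handwheel '[[0.6,0,0,0.5,0],[0.6,0,0,1,0],[0.6,0,0,1,0]]' |grep -E "pos|force"
python3 -m handwheel '[[0.6,0,0,0.5,0],[0.6,0,0,0.5,0],[0.6,0,0,0.5,0]]' |grep -E "pos|force"
python3 -m handwheel '[[0.6,0,0,0.5,0],[0.6,0,0,0.5,0],[0.6,0,0,0.5,0]]' |grep -E "pos|force"
```

```text
ee_pos: [0.5097, -0.1977, 0.0567]
contact_force: [0.1, -0.7, -1.6]
ee_pos: [0.5098, -0.1978, 0.0565]
contact_force: [0.1, -1.6, 3.0]
ee_pos: [0.51, -0.198, 0.0563]
contact_force: [-0.6, -2.1, 6.5]
```

```bash

python3 -m handwheel '[[0.6,0,0,0.5,0],[0.6,0,0,0.5,0],[0.6,0,0,0.5,0]]' |grep -E "pos|force"
python3 -m handwheel '[[0.6,0,0,0.5,0],[0.6,0,0,0.5,0],[0.6,0,0,0.5,0]]' |grep -E "pos|force"
python3 - <<'E'
from h import *
go(.5101,-.1975,.056,27.6); print(r.read_state()['ft_torque'].round(2))
C=np.array([.4817,-.2123,0]); yaw=np.radians(27.6); A=np.array([[np.cos(yaw),np.sin(yaw),0],[-np.sin(yaw),np.cos(yaw),0],[0,0,1]])
d=grab('wrist');cv2.imwrite('pics/w13.png',d['frame'])
X=(wcloud(d,200,360,100,340)-C)@A.T*1000
L=X[(X[:,2]>70)&(X[:,2]<100)&(abs(X[:,1])<32)&(X[:,0]<100)]
for lo in range(-30,100,10):
    S=L[(L[:,0]>lo)&(L[:,0]<lo+10)]
    if len(S)>20: print(lo,len(S),'top',np.percentile(S[:,2],98).round(1),'ymid',((S[:,1].min()+S[:,1].max())/2).round(1))
d=grab('side');cv2.imwrite('pics/s13.png',cv2.resize(d['frame'][120:220,300:450],None,fx=5,fy=5))
E
```

```text
ee_pos: [0.5101, -0.1981, 0.0561]
contact_force: [-0.0, -2.2, 8.8]
ee_pos: [0.5102, -0.1982, 0.056]
contact_force: [-1.1, -1.0, 12.8]
clock 16.58 pos [ 0.5102 -0.1982  0.056 ] head 27.69 -> tool mm [ 0.2 -0.6  0. ] turn 0.09 F [-1.07 -1.   12.83] open 0.599 j6 0.5
[-0.12  0.3  -0.01]
0 283 top 87.8 ymid -0.0
10 1349 top 92.7 ymid 0.0
20 2016 top 97.8 ymid 0.1
30 2538 top 97.7 ymid -0.0
40 2542 top 97.5 ymid -0.0
50 2221 top 92.9 ymid -0.3
60 2230 top 94.4 ymid 0.0
70 2832 top 95.0 ymid -0.0
80 2997 top 95.0 ymid -0.0
90 2641 top 95.1 ymid -0.1
```

View pics/s13.png

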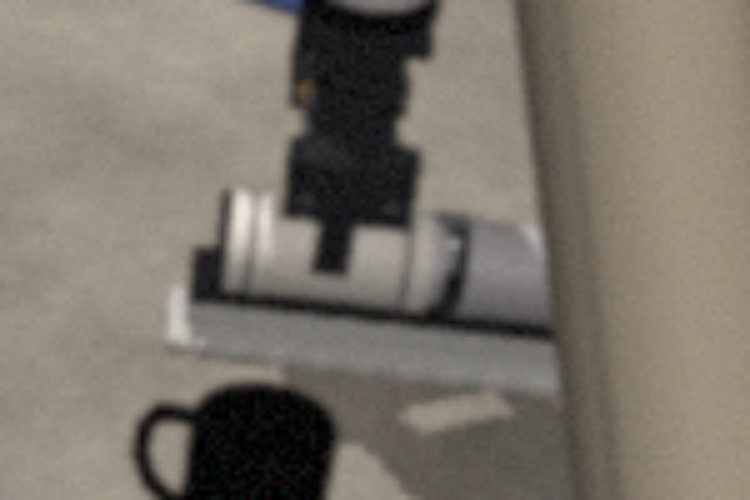

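View pics/w13.png

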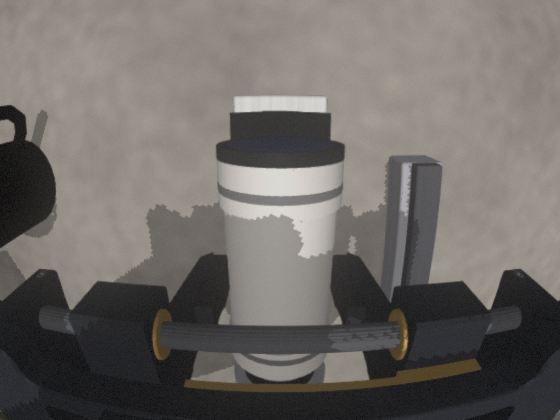

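The lens is seated: force rises steeply while z stays at 0.056, its top is at 95 mm (ring 94.4), level, and centred to within 0.3 mm. I'll relieve the preload, then open slowly.

```bash

python3 -m handwheel '[[0.6,0,0,-0.5,0],[0.6,0,0,-0.8,0],[0.6,0,0,-0.8,0],[0.6,0,0,-0.8,0]]' |grep -E "pos|force"
python3 -m handwheel '[[0.38,0,0,0,0],[0.34,0,0,0,0],[0.3,0,0,0,0],[0.25,0,0,0,0],[0.2,0,0,0,0]]' |grep -E "pos|force|open"
python3 -m handwheel '[[0.15,0,0,0,0],[0.12,0,0,0,0],[0.12,0,0,0,0]]' |grep -E "pos|force|open"
```

```text
ee_pos: [0.5101, -0.1981, 0.0561]
contact_force: [0.0, -2.9, 6.9]
ee_pos: [0.5092, -0.1971, 0.055]
contact_force: [0.3, 0.3, -0.3]
opening: 0.79
ee_pos: [0.5094, -0.1974, 0.0553]
contact_force: [-0.4, -1.0, 0.5]
opening: 0.879
```

```bash

python3 -m handwheel '[[0.12,0,0,-5,0],[0.12,0,0,-15,0],[0.12,0,0,-40,0],[0.12,0,0,-75,0],[0.12,0,0,-110,0]]' |grep -E "pos|force"
python3 -m handwheel '[[0.12,-10,0,-20,0],[0.12,-30,0,-40,0],[0.12,-50,0,-50,0],[0.12,-50,0,-50,0],[0.12,-50,0,-50,0]]' |grep -E "clock|pos|force"
python3 - <<'E'
from h import *
C=np.array([.4817,-.2123,0]); yaw=np.radians(27.6); A=np.array([[np.cos(yaw),np.sin(yaw),0],[-np.sin(yaw),np.cos(yaw),0],[0,0,1]])
d=grab('wrist');cv2.imwrite('pics/w14.png',d['frame'])
X=(wcloud(d,190,370,40,320)-C)@A.T*1000
L=X[(X[:,2]>78)&(X[:,2]<105)&(abs(X[:,1])<32)&(X[:,0]<105)&(X[:,0]>-112)]
for lo in range(-110,100,15):
    S=L[(L[:,0]>lo)&(L[:,0]<lo+15)]
    if len(S)>20: print(lo,len(S),S[:,0].min().round(1),S[:,0].max().round(1),'top',np.percentile(S[:,2],98).round(1),'ymid',((S[:,1].min()+S[:,1].max())/2).round(1))
d=grab('side');cv2.imwrite('pics/s14.png',d['frame'])
d=grab('top');cv2.imwrite('pics/t14.png',d['frame'])
E
```

```text
ee_pos: [0.5091, -0.1972, 0.1673]
contact_force: [0.5, -0.5, 0.5]
clock: 18.52
ee_pos: [0.465, -0.2209, 0.2165]
contact_force: [-0.2, -2.0, -0.1]
-110 674 -109.9 -95.0 top 94.8 ymid -0.2
-95 609 -95.0 -80.0 top 93.0 ymid 0.3
-80 668 -80.0 -65.0 top 93.1 ymid -0.1
-65 663 -65.0 -50.0 top 94.6 ymid -0.2
-50 420 -50.0 -45.8 top 94.6 ymid 0.4
-35 615 -35.0 -20.0 top 94.9 ymid -0.2
-20 915 -20.0 -5.0 top 95.2 ymid -0.1
-5 833 -5.0 10.0 top 93.0 ymid -0.1
10 863 10.0 25.0 top 92.9 ymid -0.5
25 883 25.0 40.0 top 93.1 ymid -0.6
40 892 40.1 55.0 top 93.1 ymid 0.2
55 903 55.0 70.0 top 94.1 ymid -0.1
70 989 70.0 85.0 top 95.2 ymid -0.5
85 693 85.0 95.5 top 95.2 ymid -0.2
```

View pics/w14.png

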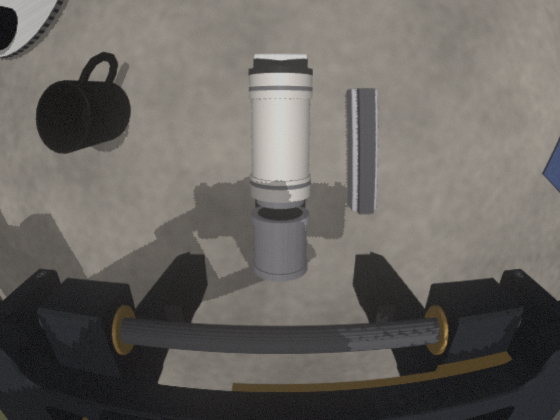

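View pics/s14.png

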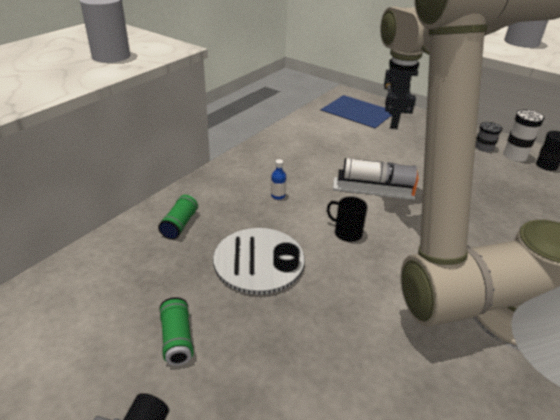

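View pics/t14.png

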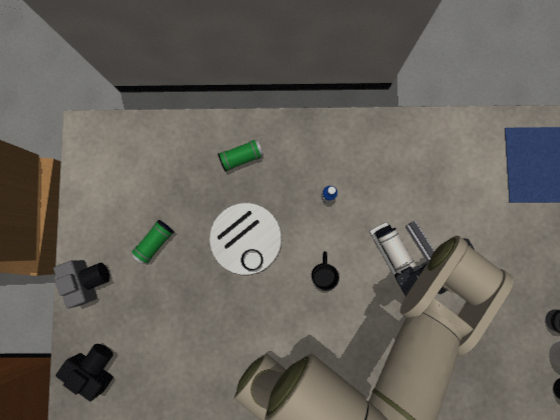

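The lens and ring lie level and in line in the groove. Mug (325,277), cleaner (330,193) and hood (252,260) are unchanged from the first picture, and so are the ends of the rail block that can be seen. The arm is clear, so I'll hand in.

```bash
python3 -c "
from workcell import r
print(r.job_done())"
```

```text
the job is handed in; nothing more can be done
None
```

The ring is up against the orange stop and the lens lies fully within the rest of the groove, mount end towards the ring. I handed the job in at about 19 s; no verdict came back.

- **Ring:** I gripped it and slid it along the groove until the force rose to about 17 N and it stopped moving. The last check puts its free face at x ≈ -46 mm, which is where it should be when it is against the stop.
- **Lens:** I lifted it off the turntable, where it hung level, and lowered it in steps of 0.5–1.5 mm. I pressed it lightly to about 13 N to seat it, eased off, then let go.
    - **Position:** it spans x ≈ -34 to +96 mm, with about 13 mm free at each end; the mount end is worked out from the 130 mm length.
    - **Seating:** its top is level to within 0.3 mm at the same height as the ring's, and it is centred to within about 0.6 mm.
- **Bystanders:** the mug, cleaner bottle and hood are where they started. The rail block shows no sign of having moved, though the arm partly hid it in the last top view.
- **Disagreements:**
    - **Gripper opening:** it read 0.59 on the 56 mm parts, where a linear scale over 88 mm would give 0.64.
    - **Camera heights:** the wrist camera read about 1 mm high. Neither this nor the opening reading affected the result.

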